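# Draw out the stone-cutting gauge arm to the tape mark and hold it

## Task

Set the length gauge on the stone bench for the next cut: take hold of the black handle of its telescoping arm, squeeze the two orange lock buttons on its sides to release the arm, and draw it out along the white scale until its red pointer stands on the yellow tape mark. A spring pulls the arm back, so finish while still holding it there, motionless, with both buttons kept squeezed; do not let go, and leave the other things on the bench alone.

Things in the scene. Friction and masses are not known exactly. Their poses are not given: they have to be found in the camera images.
- gauge: Length gauge bolted to the bench, place and heading vary: dark steel plate (x -220 to 280 mm, 12 mm thick), blue square tube 40 x 40 mm (x -210 to 0, its level axis 100 mm above the bench) and a white scale bar (middle line at y = +50 mm, 30 mm wide, top 45 mm above the bench, ticks every 10 mm). Origin on the bench under the tube's mouth; +x: the way the arm draws out; z up.
- handle (a point): Centre of the handle at the arm's free end, on the tube's axis, 60 mm out of its mouth plus the joint value, 88 mm above the plate. Black block 56 mm (along gauge x) x 26 (y) x 34 high; an orange button pad (44 long, 24 high) stands out of each y side: 42 mm over both at rest, 30 fully pressed. Free beside and below; nearest is the scale, 55 mm lower. Moves with the arm.
- pointer (a point): Tip of the red pointer that hangs from the arm over the scale, 45 mm behind the handle's centre, 2 mm above the scale. Moves with the arm.
- mark: Strip of yellow tape across the scale, 8 mm wide along the gauge's x and 32 mm long along its y, with a flap down the scale's far (+y) side. Origin at the middle of the strip on the scale's top; axes parallel to the gauge's. 95 to 165 mm out of the tube mouth along the gauge's x. It is stuck on, and cannot be pushed.
- boom (a joint): How far the arm is drawn out, m: 0 in, 0.17 at its stop; starts between 0 and 0.03. With the buttons out pins in notches every 10 mm lock it (it may shift up to 10 mm before it catches, then holds more than 25 N); with both pressed it slides freely along gauge +x against a return spring of 2.4 N (in) to 3.4 N (out).
- button_far (a joint): Travel of the orange button on the handle's +y side (gauge axes), m: 0 to 0.002 when out, 0.006 fully pressed towards the handle's middle. Its spring takes 4.5 N to start and 6 N fully in; squeezed means in by more than half. Let go, it springs out and locks the arm again.
- button_near (a joint): The same for the orange button on the handle's -y side.
- granite_offcut: Bystander: black granite tile 90 x 60 x 20 mm lying by the gauge on its -y side; origin under its centre.
- wedge: Bystander: stepped wooden wedge 90 x 35 x 24 mm on the gauge's +y side; origin under its centre.
- tape_measure: Bystander: yellow tape measure 65 x 65 x 37 mm on the gauge's +y side; origin under its centre.
- scrub_brush: Bystander: blue scrubbing brush with white bristles, 150 x 55 x 58 mm; origin under its centre.
- jug: Bystander: clear plastic jug, 110 mm across, 170 mm high, handle on one side; origin under its centre.
- mallet: Bystander: rubber mallet lying on its side, about 265 mm long, head 60 mm across and 95 mm wide; origin on the bench under the middle of the wooden handle.

How it is judged:
By the outcome, as a careful person would: the job done as asked, in the order asked, and still so for the second after the job is handed in, while the arm keeps its last pose, push and grip.
It also fails if it takes over 38 s, if anything falls off the work surface, if the arm or the gripper's body presses on something with over 40 N, if the wrist force passes 120 N, or if a joint passes its speed limit or range.

## Robot

A 6-joint arm with a two-finger parallel gripper is mounted at the origin on the work surface. World frame = base frame: x ahead of the robot, y to its left, z up, the work surface at z = 0. Lengths are in mm, angles in rad, forces in N, time in s.
With the tool pointing down it reaches from about 375 to 900 mm from the base axis. Payload 3.1 kg.
Tool frame: the origin (TCP) lies at the very end of the fingers, on their centre line; the grasp point (between the pads) lies 19 mm behind it (env.hold_point_z is the distance from the TCP to the grasp point, in mm); z points along the fingers, y is the line along which they close (so a half turn about z gives the same grasp; the last joint's range is limited). The gripper opens to 87 mm and grips with 3 to 60 N. Pads are 19 mm wide; open, the fingers measure 117 mm over their backs; the gripper's body (75 mm by 190 mm) begins 51 mm behind the grasp point.
Start: joints at [1.097, 0.527, 1.433, -0, 1.181, -0.178], TCP at [182.15, 597.845, 222.548] pointing down, gripper open.
Joint ranges: [-3.08, 3.08], [-0.75, 2.2], [0.22, 2.44], [-1.43, 4.57], [0, 2.65], [-2.85, 2.85]. Speed limits (rad/s): [2.79, 2.79, 3.14, 3.14, 3.14, 3.14].

## Interface

Orientations are given as [roll, pitch, yaw] about the fixed x, y, z axes, in that order (R = Rz(yaw) Ry(pitch) Rx(roll)).
In Python, from cell import telemetry, snapshot, camera_params, ticket, models, env gives the robot as it stands.
- The arm moves only by the tool drive_tool, never from a script. Its argument "rows" is a list of rows, each a list of 7 numbers: the turn, a rotation vector about the tool's x, y, z in rad, then the shift along the tool's x, y, z in mm, then the finger opening in mm, from 0 to 87. In form: [[rx, ry, rz, tx, ty, tz, claw], ...]. A call has 1 to 10 rows; each row shifts and turns the commanded pose from where the row before left it, along the tool's axes as they then stand; what a row does not reach is not made up. A row lasts 1/10 s, in which the tool goes at most 50 mm and 8.59 degrees, less where a joint would pass 70% of its speed; a pose out of reach is approached as far as the arm can. A call is refused whole if a number of a shift passes 50 or a number of a turn 0.15, either way. A call with a gripper value outside its range is refused whole. The fingers move at their own pace and stop on an object; "force" is the grip in N (left out, the last holds). Time passes only in rows, so rows that do not move let the fingers close. It gives the time, the measured TCP pose, the force and the opening at its end, in the units of the state.
- telemetry.observe(): the state, without advancing time (a new reading comes with each control period).
- snapshot(name): name is "scene" or "top" or "wrist"; returns the picture (480x640x3 uint8, red, green, blue); there is no depth.
- camera_params(name): a dict with "mtx" (3x3 intrinsics, pixels), "rvec" (rotation vector, rad) and "tvec" (3), from world to camera coordinates, as OpenCV has them. Camera axes: x right, y down, z forward; pixel columns grow to the right and rows downward; lengths in mm; the calibration is good to about 2 mm. A picture is of the moment at which its call begins: read the wrist's pose just before it. camera_params takes no time and is no camera call; for the wrist camera it gives the pose at the moment of the call.
- ticket.sign_off(): hands the job in, once; it reports no verdict.
Trained networks look in the newest picture that a camera, given by its name, has taken for a name from the list of things; names that differ only in an ending like _2 or _b are one class to them, and where a whole thing is asked for, a point or a joint stands for the part that bears it (a point fixed in the world has none). Each returns a list of dicts, best first, with "score" (0 to 1); they miss things now and then, are a little off and sometimes report something else, mostly with a low value. They report only what shows in the picture. A call takes as long as a camera call.
- models.look_for(camera, label): "rect" ([left, top, right, bottom] in pixels, round what is visible of it).
- models.trace(camera, label): "pixels" (480x640 bool, what is visible of it) and "rect" ([left, top, right, bottom] in pixels, round what is visible of it).
- models.tip_of(camera, label): "pixel" ([column, row] in pixels: a listed point, or the origin of a listed thing).
The state is a dict: "clock": time; "q": joint angles; "joint_vel": joint speeds; "joint_torque": joint torques, N m; "position": TCP position; "tcp_rot": TCP orientation; "wrist_force": force on the tool from outside, world axes, zero at the start; "wrist_torque": the same for the moment, N m; "width": finger opening in mm.
Only numpy, scipy, OpenCV 4.12 (cv2) and the standard library are available. Lean on these libraries where they do the work, as an engineer would, in place of code of your own. Each camera call takes 0.05 s, during which the arm holds its last target. There are 200 camera calls.

## Working session

There is one attempt and no reset: what is moved stays moved. The work goes in short steps, Python scripts to look and compute and a tool call to move; the robot and the scene stay as the last step left them, time stands still between calls to the robot, and variables do not carry over. Pictures are saved under pics/ and viewed, on a budget of 10 in all, crops included, one or two more only if the job needs it, and the job is handed in when it is done.

Besides the shell and the picture viewer there is one more tool, called after ">>>" as name(argument=value, ...) on one line, values as JSON. drive_tool: Moves the arm, as the interface text tells. Its arguments: {"type":"object","properties":{"rows":{"type":"array","items":{"type":"array","items":{"type":"number"}}},"force":{"type":"number"}},"required":["rows"]}

```bash
mkdir -p pics
cat > h.py <<'E'
import numpy as np, cv2
from cell import telemetry, snapshot, camera_params, ticket, models, env
def ray(cam,px,P=None):
    p=P or camera_params(cam); K=np.array(p["mtx"],float); R=cv2.Rodrigues(np.array(p["rvec"],float))[0]; t=np.array(p["tvec"],float).ravel()
    d=R.T@np.linalg.inv(K)@np.array([px[0],px[1],1.]); return -R.T@t, d
def onz(cam,px,z,P=None):
    o,d=ray(cam,px,P); return o+d*(z-o[2])/d[2]
def proj(cam,X,P=None):
    p=P or camera_params(cam)
    return cv2.projectPoints(np.array(X,float).reshape(-1,1,3),np.array(p["rvec"],float),np.array(p["tvec"],float),np.array(p["mtx"],float),None)[0].reshape(-1,2)
def tri(obs):
    A=np.zeros((3,3));b=np.zeros(3)
    for c,px in obs:
        o,d=ray(c,px);d=d/np.linalg.norm(d);M=np.eye(3)-np.outer(d,d);A+=M;b+=M@o
    return np.linalg.solve(A,b)
E
python3 - <<'E'
from h import *
ims={}
for c in("scene","top"):
    im=snapshot(c); ims[c]=im; cv2.imwrite(f"pics/{c}0.png",im[...,::-1])
    for l in("handle","pointer","mark","gauge"):
        print(c,l,[(np.round(r["pixel"],1).tolist(),round(r["score"],2)) for r in models.tip_of(c,l)[:2]])
s=telemetry.observe();print(s)
print(camera_params("top"))
E
```

```text
scene handle [([326.9, 229.2], 0.58)]
scene pointer [([338.1, 255.2], 0.62)]
scene mark [([302.4, 256.1], 0.41)]
scene gauge [([346.9, 252.1], 0.63)]
top handle [([307.2, 253.9], 0.87)]
top pointer [([297.8, 230.9], 0.62)]
top mark [([331.6, 200.2], 0.58), ([339.2, 238.1], 0.38)]
top gauge [([278.2, 253.2], 0.57)]
{'clock': 0.5, 'q': array([ 1.09651722e+00,  5.27528140e-01,  1.43277648e+00,  1.85644216e-05,
        1.18140634e+00, -1.78480060e-01]), 'joint_vel': array([-6.93561484e-04,  8.24667590e-05,  1.46965710e-03, -5.78082417e-04,
        3.29747286e-05,  1.13572338e-03]), 'joint_torque': array([-6.55473068e-04, -4.39605546e+01, -1.76789510e+01,  6.33808784e-02,
        5.15331316e-02, -4.61370905e-05]), 'position': array([182.11377912, 597.80895374, 222.5066916 ]), 'tcp_rot': array([-3.14147928e+00, -3.79044766e-05,  2.84578655e+00]), 'wrist_force': array([ 0.53865677, -0.5865157 , -0.40959442]), 'wrist_torque': array([ 0.0080167 , -0.06471093,  0.02275958]), 'width': 86.82962435798878}
{'mtx': array([[450.71435891,   0.        , 317.47727728],
       [  0.        , 450.71435891, 240.23386621],
       [  0.        ,   0.        ,   1.        ]]), 'rvec': array([ 2.11598722, -2.14393281,  0.17950507]), 'tvec': array([  17.48619328,  572.2823963 , 1054.10126745])}
```

View pics/scene0.png

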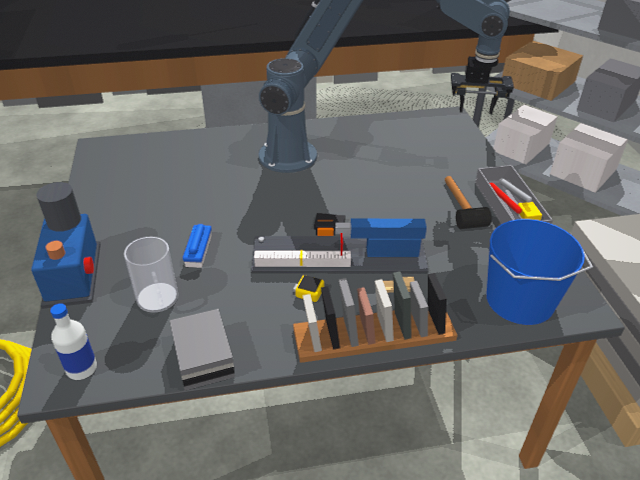

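View pics/top0.png

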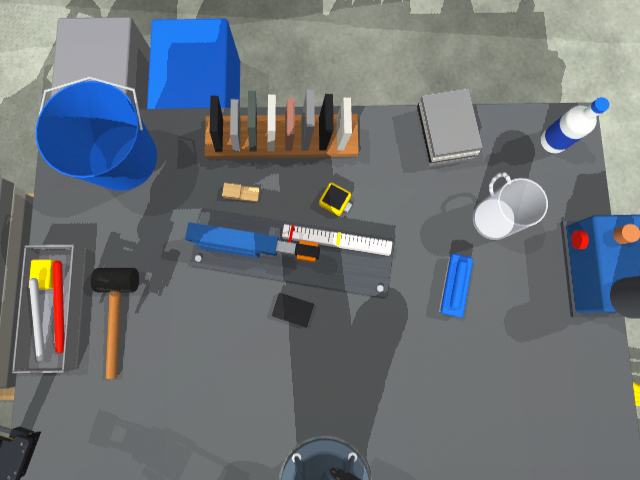

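Run:
```python
from h import *
H=tri([("scene",(326.9,229.2)),("top",(307.2,253.9))]);print("handle tri",H, onz("top",(307.2,253.9),100))
print("mark",onz("top",(331.6,200.2),45),onz("top",(339.2,238.1),45), onz("scene",(302.4,256.1),45))
print("pointer",onz("top",(297.8,230.9),47),onz("scene",(338.1,255.2),47))
print("gauge",onz("top",(278.2,253.2),0),onz("scene",(346.9,252.1),0))
```

```text
handle tri [533.52867988  37.162289    91.15561777] [531.78569708  34.11932488 100.        ]
mark [674.13762962 -26.54784327  45.        ] [577.81256913 -43.49823648  45.        ] [583.46480484 -38.90438717  45.        ]
pointer [596.84655021  58.14104743  47.        ] [599.31010719  60.04102653  47.        ]
gauge [548.84989617 110.57964637   0.        ] [539.90941666 100.06011688   0.        ]
```

The scene view shows the gauge in mid-bench, with the handle at (326,225), the pointer at (342,243) and the tape at (302,257). In the top view the scale runs from (283,230) to (392,247), with the tape at (339,240) and the handle at (307,250). The 0.58-score "mark" at (331,200) is really the tape measure.

Run:
```python
from h import *
im=cv2.imread("pics/top0.png"); sub=im[215:265,275:400].astype(int)
b,g,r=sub[...,0],sub[...,1],sub[...,2]
white=(b>170)&(g>170)&(r>170); yel=(r>170)&(g>150)&(b<100); red=(r>150)&(g<70)&(b<70); org=(r>180)&(g>70)&(g<150)&(b<80)
for n,m in(("white",white),("yel",yel),("red",red),("org",org)):
    ys,xs=np.nonzero(m); print(n,len(xs),xs.mean()+275,ys.mean()+215)
ys,xs=np.nonzero(white|yel)
W=np.array([onz("top",(x+275,y+215),45)[:2] for x,y in zip(xs,ys)],np.float32)
c,wh,a=cv2.minAreaRect(W); print(c,wh,a)
vx,vy,*_=cv2.fitLine(W,cv2.DIST_HUBER,0,.01,.01).ravel(); print("dir",vx,vy,np.arctan2(-abs(vy),vx*(-np.sign(vy))))
```

```text
white 1266 342.53554502369667 240.45971563981044
yel 43 338.1162790697674 236.41860465116278
red 42 290.95238095238096 233.0
org 121 306.54545454545456 250.28925619834712
(594.3887329101562, -36.111541748046875) (277.2838134765625, 84.74124908447266) 81.87542724609375
dir 0.1825004 0.9832058 -1.7543254
```

>>> drive_tool(rows=[[0, 0, 0.081, -40, 0, 0, 87], [0, 0, 0.081, -40, 0, 0, 87], [0, 0, 0.081, -40, 0, 0, 87], [0, 0, 0.081, -40, 0, 0, 87], [0, 0, 0.081, -40, 0, 0, 87], [0, 0, 0.081, -40, 0, 0, 87], [0, 0, 0.081, -40, 0, 0, 87], [0, 0, 0.081, -40, 0, 0, 87], [0, 0, 0.081, -40, 0, 0, 87]])

```text
clock: 1.4
position: [470.2, 392.2, 222.6]
tcp_rot: [3.141, -0.0, 2.113]
wrist_force: [1.2, -0.2, -0.7]
width: 87.1
```

>>> drive_tool(rows=[[0, 0, 0.081, -40, 0, 0, 87], [0, 0, 0.081, -40, 0, 0, 87], [0, 0, 0.081, -40, 0, 0, 87], [0, 0, 0.081, -40, 0, 0, 87], [0, 0, 0.081, -40, 0, 0, 87], [0, 0, 0.081, -40, 0, 0, 87], [0, 0, 0.081, -40, 0, 0, 87], [0, 0, 0.081, -40, 0, 0, 87], [0, 0, 0.081, -40, 0, 0, 87], [0, 0, 0, 0, 0, 0, 87]])

```text
clock: 2.4
position: [546.4, 45.3, 222.7]
tcp_rot: [3.141, 0.002, 1.381]
wrist_force: [0.1, 0.9, 0.2]
width: 86.8
```

Run:
```python
from h import *
s=telemetry.observe();print(s["clock"],s["position"],s["tcp_rot"])
P=camera_params("wrist"); im=snapshot("wrist"); cv2.imwrite("pics/w1.png",im[...,::-1])
import pickle;pickle.dump(P,open("P1.pkl","wb"));print(ray("wrist",(320,240),P))
for l,z in(("handle",100),("pointer",47),("mark",45),("gauge",0)):
    print(l,[(np.round(r["pixel"],1).tolist(),round(r["score"],2),onz("wrist",r["pixel"],z,P).round(1)) for r in models.tip_of("wrist",l)[:2]])
```

```text
2.4 [546.41330433  45.33844912 222.66317192] [3.14126973e+00 1.71075435e-03 1.38146212e+00]
(array([559.97567536, 116.4827816 , 385.0754413 ]), array([-0.05311856, -0.26632078, -0.96245442]))
handle [([311.7, 247.4], 0.91, array([537.1,  33.1, 100. ]))]
pointer [([378.0, 173.6], 0.81, array([600.3,  70.8,  47. ]))]
mark [([367.3, 301.8], 0.74, array([572.9, -44.3,  45. ])), ([314.8, 141.6], 0.55, array([553.1, 106.5,  45. ]))]
gauge [([314.6, 142.5], 0.83, array([551.8, 104.4,   0. ]))]
```

View pics/w1.png

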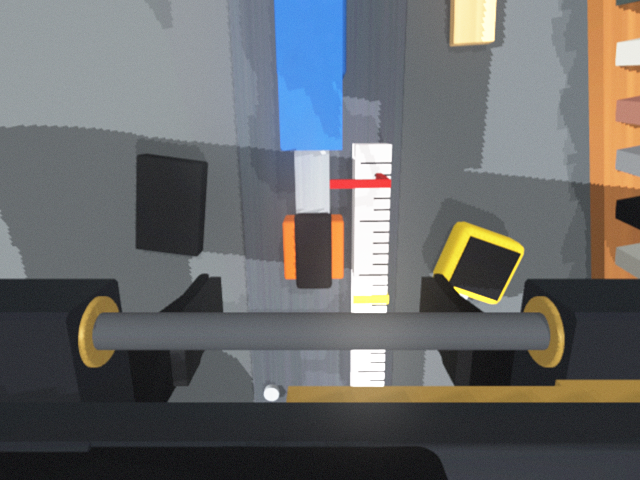

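The wrist view shows the black handle top at (298–331, 213–287), the pads at x 284–343 and the tape at (371,299). The red pointer bar is at row 184 with its hanging tip near (378,174), and the scale edges are at columns 352 and 391.

Run:
```python
from h import *
import pickle;P=pickle.load(open("P1.pkl","rb"))
f=lambda px,z:onz("wrist",px,z,P)[:2]
a,b=f((352,145),45),f((351,385),45);c,d=f((391,145),45),f((385,385),45)
for u,v in((a,b),(c,d)): print("scale heading",np.arctan2(*(v-u)[::-1]),u,v)
th=np.arctan2(*(b-a)[::-1])
# tube edges z=120
u,v=f((276,20),120),f((280,150),120);print("tube",u,v,np.arctan2(*(v-u)[::-1]))
u2,v2=f((346,20),120),f((342,150),120);print("tube",u2,v2,np.arctan2(*(v2-u2)[::-1]))
for n,px,z in(("hc",(314,250),117),("top corners",(297,213),117),("",(331,213),117),("",(297,287),117),("",(331,287),117),("mark",(371,299),45),("ptr",(378,174),47)):
    print(n,f(px,z))
```

```text
scale heading -1.7445638981067653 [582.91556743  97.98249534] [ 543.06477226 -129.0384881 ]
scale heading -1.7401036115850088 [614.78087436  91.8498972 ] [ 575.93859744 -135.37262536]
tube [545.4158561  182.79908533] [531.32233915 107.78751367] -1.7565157608432178
tube [586.66355873 174.86461438] [570.93209096 100.16430954] -1.7783577713948568
hc [539.64987313  35.92434209]
top corners [533.33525963  64.18073269]
 [556.2371627   59.77187637]
 [522.19044575  10.8229359 ]
 [546.29688324   6.18055591]
mark [576.74149988 -42.13796893]
ptr [600.27973295  70.44593999]
```

>>> drive_tool(rows=[[0, 0, -0.006, -11, -5.5, 0, 87], [0, 0, 0, 0, 0, 25, 87], [0, 0, 0, 0, 0, 30, 87], [0, 0, 0, 0, 0, 30, 87], [0, 0, 0, 0, 0, 25, 87], [0, 0, 0, 0, 0, 20, 87], [0, 0, 0, 0, 0, 12, 87], [0, 0, 0, 0, 0, 0, 87], [0, 0, 0, 0, 0, 0, 87]], force=25)

```text
clock: 3.55
position: [539.2, 40.1, 81.0]
tcp_rot: [3.141, 0.0, 1.395]
wrist_force: [-0.3, -0.1, 0.1]
width: 87.1
```

Run:
```python
from h import *
s=telemetry.observe();print(s["clock"],s["position"],s["tcp_rot"],s["wrist_force"])
im=snapshot("wrist"); cv2.imwrite("pics/w2.png",im[...,::-1])
```

```text
3.55 [539.2457854   40.08138894  80.9949703 ] [3.14091778e+00 2.81046998e-05 1.39455884e+00] [-0.32900146 -0.13530386  0.12092743]
```

View pics/w2.png

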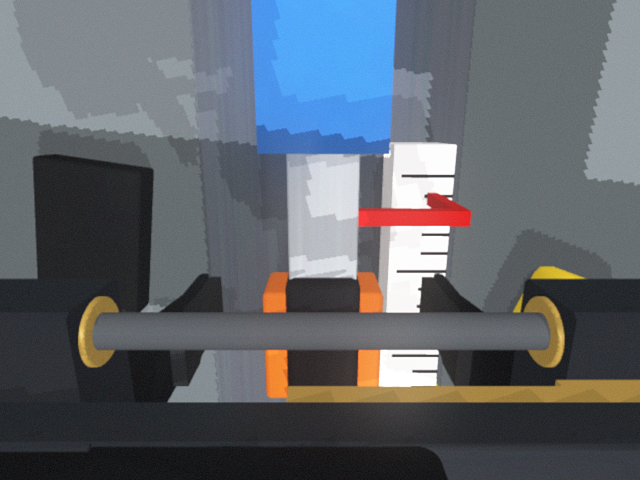

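The handle sits centred between the open fingers (pads 264–381, fingertips 220–421). I'll close on it now.

>>> drive_tool(rows=[[0, 0, 0.008, -4, 0, 0, 87], [0, 0, 0, 0, 0, 0, 60], [0, 0, 0, 0, 0, 0, 45], [0, 0, 0, 0, 0, 0, 40], [0, 0, 0, 0, 0, 0, 30], [0, 0, 0, 0, 0, 0, 20], [0, 0, 0, 0, 0, 0, 20], [0, 0, 0, 0, 0, 0, 20], [0, 0, 0, 0, 0, 0, 20]], force=25)

```text
clock: 4.5
position: [538.4, 36.5, 80.5]
tcp_rot: [3.141, -0.001, 1.386]
wrist_force: [0.3, 2.7, 0.2]
width: 31.1
```

Run:
```python
from h import *
s=telemetry.observe();print(s["clock"],s["position"],s["tcp_rot"],s["wrist_force"],s["wrist_torque"],s["width"])
```

```text
4.5 [538.43078983  36.45520555  80.53379964] [ 3.14141540e+00 -7.84974461e-04  1.38561364e+00] [0.26925972 2.74267    0.19781036] [ 0.26110894 -0.18764145  0.08904314] 31.109679319968063
```

Width is 31 mm and the 2.7 N spring pull is felt, so the lock is released. I'll draw the arm most of the way.

>>> drive_tool(rows=[[0, 0, 0, -4, 0, 0, 20], [0, 0, 0, -9, 0, 0, 20], [0, 0, 0, -14, 0, 0, 20], [0, 0, 0, -16, 0, 0, 20], [0, 0, 0, -16, 0, 0, 20], [0, 0, 0, -16, 0, 0, 20], [0, 0, 0, -12, 0, 0, 20], [0, 0, 0, -8, 0, 0, 20], [0, 0, 0, -4, 0, 0, 20], [0, 0, 0, 0, 0, 0, 20]])

```text
clock: 5.5
position: [521.3, -62.6, 80.6]
tcp_rot: [3.139, 0.0, 1.384]
wrist_force: [4.2, 1.9, -4.1]
width: 28.8
```

```bash
python3 - <<'E'
from h import *
s=telemetry.observe();print(s["clock"],s["position"],s["tcp_rot"],s["wrist_force"],s["wrist_torque"],s["width"])
P=camera_params("wrist")
o=[]
for c in("wrist","scene","top"):
    im=snapshot(c); cv2.imwrite(f"pics/{c}3.png",im[...,::-1])
    for l,z in(("pointer",47),("mark",45)):
        print(c,l,[(np.round(r["pixel"],1).tolist(),round(r["score"],2),onz(c,r["pixel"],z,P if c=="wrist" else None).round(1)) for r in models.tip_of(c,l)[:2]])
    if c!="wrist": o.append(cv2.resize(im[215:275,260:380] if c=="scene" else im[205:265,275:395],(800,400),interpolation=cv2.INTER_CUBIC)[:300 if 0 else 400])
E
python3 -c "
import cv2,numpy as np
w=cv2.imread('pics/wrist3.png')[100:400,200:500];w=cv2.resize(w,(600,600));
s=cv2.resize(cv2.imread('pics/scene3.png')[235:275,260:360],(800,320));
cv2.imwrite('pics/c3.png',w);cv2.imwrite('pics/s3.png',s)"
```

```text
5.5 [521.32307366 -62.64431962  80.5576939 ] [3.13861411e+00 2.31209028e-04 1.38443076e+00] [ 4.20150169  1.89953955 -4.09574498] [ 0.28907583 -0.74113335  0.12380536] 28.828451308756286
wrist pointer [([430.3, 185.2], 0.87, array([582.7, -28.3,  47. ]))]
wrist mark [([420.8, 214.6], 0.93, array([576.7, -42.7,  45. ]))]
scene pointer [([306.9, 257.5], 0.86, array([593.6, -27.8,  47. ]))]
scene mark [([299.0, 255.9], 0.53, array([581. , -48.2,  45. ]))]
top pointer []
top mark []
```

View pics/c3.png

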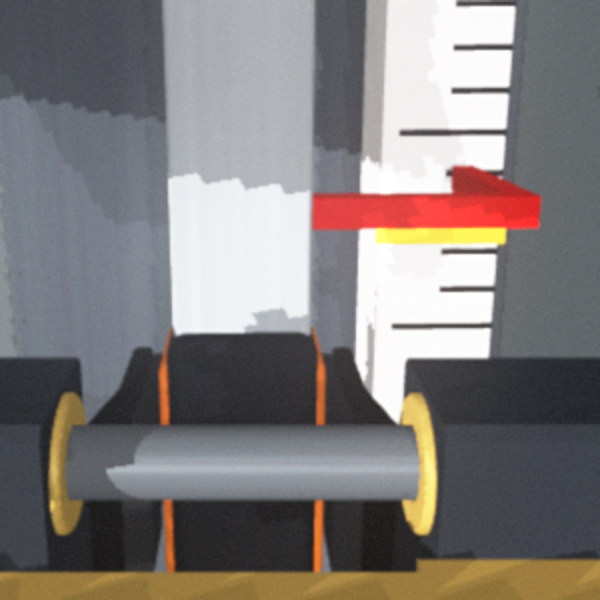

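The wrist crop shows the pointer tip just behind the tape, which is half hidden by the red bar. About 14–15 mm is left, so I'll go 12 mm and relieve the side load slightly.

>>> drive_tool(rows=[[0, 0, 0, -3, 0.5, 0, 20], [0, 0, 0, -5, 0.5, 0, 20], [0, 0, 0, -3, 0, 0, 20], [0, 0, 0, -1, 0, 0, 20], [0, 0, 0, 0, 0, 0, 20], [0, 0, 0, 0, 0, 0, 20]])

```text
clock: 6.55
position: [519.4, -73.5, 80.6]
tcp_rot: [3.14, -0.0, 1.385]
wrist_force: [5.3, 1.5, -2.3]
width: 28.9
```

Run:
```python
from h import *
s=telemetry.observe();print(s["clock"],s["position"],s["tcp_rot"],s["wrist_force"],s["width"])
g=np.array([-.18,-.984,0])
for c in("wrist","scene"):
    P=camera_params(c);im=snapshot(c); cv2.imwrite(f"pics/{c}4.png",im[...,::-1]); R={}
    for l,z in(("pointer",47),("mark",45)):
        r=models.tip_of(c,l)
        for q in r[:2]:
            print(c,l,np.round(q["pixel"],1),round(q["score"],2),onz(c,q["pixel"],z,P).round(1))
        if r:R[l]=onz(c,r[0]["pixel"],z,P)
    if len(R)==2: print("remaining",(R["mark"]-R["pointer"])@g)
w=cv2.imread('pics/wrist4.png')[130:280,340:490];w=cv2.resize(w,(400,400),interpolation=cv2.INTER_CUBIC)
s=cv2.resize(cv2.imread('pics/scene4.png')[235:275,280:320],(400,400),interpolation=cv2.INTER_CUBIC)
cv2.imwrite('pics/c4.png',np.hstack([w,s]))
```

```text
6.55 [519.35106662 -73.51159826  80.56008333] [ 3.14030880e+00 -8.95038861e-06  1.38541861e+00] [ 5.34431107  1.50962078 -2.34417562] 28.939249540735396
wrist pointer [432.3 188.4] 0.58 [581.4 -40.8  47. ]
wrist mark [419.7 193.3] 0.83 [575.5 -42.5  45. ]
remaining 2.720530932875021
scene pointer [300.1 253.8] 0.9 [575.  -44.1  47. ]
scene mark [302.6 255.9] 0.44 [582.7 -38.2  45. ]
remaining -7.1413524017943875
```

View pics/c4.png

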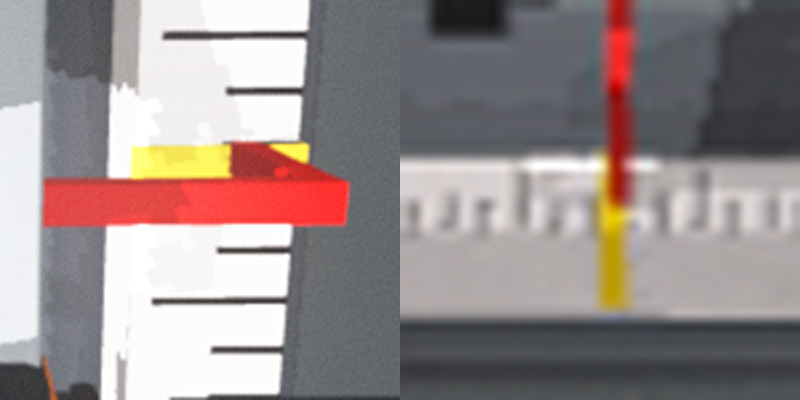

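Close now. The wrist crop shows the tip (dark-red face) at the tube-side edge of the tape, and the scene crop shows it about 0.6 px short. Wrist network, odometry and scene crop together give about 2–3 mm left.

>>> drive_tool(rows=[[0, 0, 0, -1.5, 0.5, 0, 20], [0, 0, 0, -1, 0, 0, 20], [0, 0, 0, 0, 0, 0, 20], [0, 0, 0, 0, 0, 0, 20], [0, 0, 0, 0, 0, 0, 20]])

```text
clock: 7.35
position: [518.9, -75.9, 80.6]
tcp_rot: [3.141, -0.0, 1.386]
wrist_force: [4.2, 2.1, -3.7]
width: 28.9
```

Run:
```python
from h import *
s=telemetry.observe();print(s["clock"],s["position"],s["tcp_rot"],s["wrist_force"],s["width"])
g=np.array([-.18,-.984,0])
acc={"pointer":[],"mark":[]}
for k in range(4):
    P=camera_params("wrist");im=snapshot("wrist")
    for l,z in(("pointer",47),("mark",45)):
        r=models.tip_of("wrist",l)
        if r: acc[l].append(onz("wrist",r[0]["pixel"],z,P)@g)
print({k:np.round(v,1) for k,v in acc.items()})
cv2.imwrite("pics/wrist5.png",im[...,::-1])
# predicted pixel of tape edges/mid from mark estimate of w1 (576.7,-42.1)
m=np.array([576.7,-42.3,45]); y=np.array([.983,-.18,0])
print("tape -4,0,+4:",proj("wrist",[m-4*g,m,m+4*g],P).round(1).tolist())
sc=snapshot("scene");cv2.imwrite("pics/scene5.png",sc[...,::-1])
w=cv2.imread('pics/wrist5.png')[150:230,380:460];w=cv2.resize(w,(400,400),interpolation=cv2.INTER_CUBIC)
t=cv2.resize(cv2.imread('pics/scene5.png')[235:275,280:320],(400,400),interpolation=cv2.INTER_CUBIC)
cv2.imwrite('pics/c5.png',np.hstack([w,t]))
```

```text
7.35 [518.92890833 -75.85091648  80.57113779] [ 3.14133693e+00 -2.66056585e-06  1.38575652e+00] [ 4.17654148  2.10250862 -3.65131238] 28.90721518098051
{'pointer': array([-62.8, -62.3, -62. , -61.8]), 'mark': array([-62.2, -61.4, -61.5, -61.6])}
tape -4,0,+4: [[423.1, 179.7], [422.6, 187.8], [422.1, 195.7]]
```

View pics/c5.png

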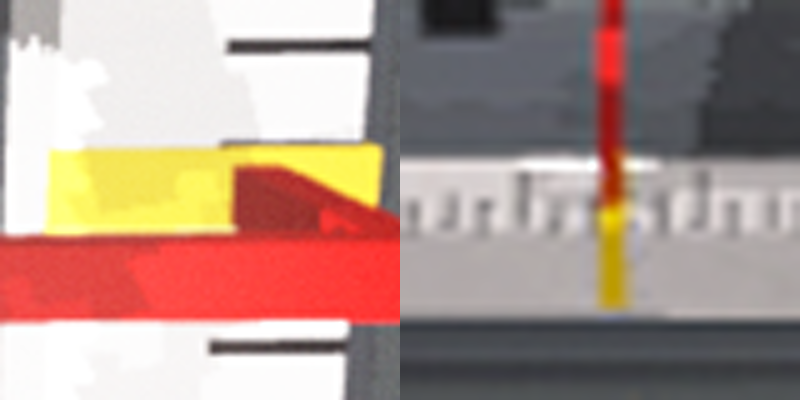

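The tip now stands in the middle of the tape in both views: the wrist crop shows its near face inside the tape's 8 mm, and the scene crop shows pointer and flap columns aligned. The networks give 0.3–0.9 mm left. Handing in.

Run:
```python
from h import *
s=telemetry.observe();print(s["clock"],s["position"],np.abs(s["joint_vel"]).max(),s["wrist_force"],s["width"])
print(ticket.sign_off())
```

```text
8.0 [518.93439679 -75.85365295  80.56925071] 0.0013837036367627125 [ 4.16346374  1.84062401 -3.30249744] 28.79191733981042
the job is handed in; nothing more can be done
None
```

The length gauge is set, and I handed the job in at 8.0 s with the gripper still holding the arm out. I gripped the black handle across both orange buttons at 25 N and felt the lock release. I then drew the arm about 114 mm along the scale until the red pointer stood on the yellow tape.

Last checks:
- **Pointer:** four network readings from the wrist camera put the tip 0.2–0.9 mm short of the tape's middle. The wrist and scene pictures both show it standing on the tape.
- **Buttons:** the finger opening is 28.8 mm, below the 30 mm given for both buttons fully pressed.
- **Stillness:** the arm is motionless, with joint speeds of about 0.001 rad/s or less. The wrist force is only about 5.6 N, including a small side load of about 4 N.
- **Other things:** nothing else on the bench was touched as far as I could tell. I took no final picture to check that.

Some readings disagreed:
- **Scene camera:** it disagreed with the wrist camera by up to about 10 mm on the distance left (−7 mm against +2.7 mm at the second-to-last look). I discounted its network readings, because that camera is coarse at that range.
- **Top camera:** it found neither the pointer nor the tape once the arm was over them.
- **First mark reading:** the top camera's first "mark" was really the tape measure, and I rejected it.

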